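Shut and latch the wash caddy

ROBOT

A 7-joint arm with a two-finger parallel gripper is mounted at the origin on the work surface. World frame = base frame: x ahead of the robot, y to its left, z up, the work surface at z = 0. Lengths are in mm, angles in rad, forces in N, time in s.
With the tool pointing down it reaches from about 375 to 925 mm from the base axis. Payload 3.1 kg.
Tool frame: the origin (TCP) lies midway between the tips of the shut fingers; the grasp point (between the pads) lies 19 mm behind it (bot.tcp_to_grasp is the distance from the TCP to the grasp point, in mm); z points along the fingers, y is the line along which they close (so a half turn about z gives the same grasp; the last joint's range is limited). The gripper opens to 85 mm and grips with 20 to 120 N. Pads are 22 mm wide; open, the fingers measure 114 mm over their backs; the gripper's body (76 mm by 85 mm) begins 54 mm behind the grasp point. The pads swing forward as they close: fully open they stand 13 mm farther back than shut.
Start: joints at [-1.214, 0.383, 0.044, 1.598, -0.018, 1.161, -0.05], TCP at [285.513, 583.94, 231.269] pointing down, gripper open.
Joint ranges: [-2.61, 2.61], [-0.41, 2.15], [-1.48, 1.57], [0, 2.5], [-1.57, 4.71], [0.05, 1.97], [-2.85, 2.85]. Speed limits (rad/s): [2.79, 2.79, 3.14, 3.14, 3.14, 3.14, 3.14].

INTERFACE

Orientations are given as a rotation vector (axis times angle).
In Python, from cell import bot, imaging gives the robot as it stands.
- The arm moves only by the tool drive_tool, never from a script. Its argument "rows" is a list of rows, each an object of numbers: "dx", "dy", "dz": the shift along the tool's x, y, z in m; "yaw": the turn about the tool's z in rad. In form: [{"dx": .., "dy": .., "dz": .., "yaw": ..}, ...]. A call has exactly 5 rows; each row shifts and turns the commanded pose from where the row before left it, along the tool's axes as they then stand; what a row does not reach is not made up. A row lasts 1/10 s, in which the tool goes at most 50 mm and 8.59 degrees, less where a joint would pass 70% of its speed; a pose out of reach is approached as far as the arm can. A call is refused whole if a number of a shift passes 0.05 or a number of a turn 0.15, either way. A call with a gripper value outside its range is refused whole. "claw" is the opening, from 0 (shut) to 1 (fully open), set as the call begins (left out, the last holds). The fingers move at their own pace and stop on an object; "grip_force" is the grip in N (left out, the last holds). Time passes only in rows, so rows that do not move let the fingers close, or fill a call up. It gives the time, the measured TCP pose, the force, the opening and the grip force at its end, in the units of the state.
- bot.get_state(): the state, without advancing time (a new reading comes with each control period).
- imaging.grab_frame(name): name is "side" or "top" or "wrist"; returns the picture (384x512x3 uint8, red, green, blue); there is no depth.
- imaging.camera_model(name): a dict with "vfov" (degrees; the focal length in pixels is half the picture's height over the tangent of half this angle, whatever the lens; pixels are square), "cx", "cy" (the principal point, pixels), "eye" and "attitude" of the camera in the world. Camera axes: x right, y down, z forward; pixel columns grow to the right and rows downward; lengths in mm; the calibration is good to about 2 mm. The wrist camera is an equidistant fisheye: a pixel r from the principal point sees the ray r / f radians off the axis. A picture is of the moment at which its call begins: read the wrist's pose just before it. camera_model takes no time and is no camera call; for the wrist camera it gives the pose at the moment of the call.
- bot.finish_job(): hands the job in; it is judged then, once.
The state is a dict: "clock": time; "qpos": joint angles; "dq": joint speeds; "joint_torque": joint torques, N m; "eef_pos": TCP position; "orientation": TCP orientation; "ft_force": force on the tool from outside, world axes, zero at the start; "wrist_torque": the same for the moment, N m; "opening": finger opening in mm; "finger_force": force on a finger pad.
Only numpy, scipy, OpenCV 4.12 (cv2) and the standard library are available. Lean on these libraries where they do the work, as an engineer would, in place of code of your own. Each camera call takes 0.05 s, during which the arm holds its last target. There are 200 camera calls.

TASK

Shut up the white wash caddy with your fingertips, without picking anything up: press its raised lid down until it is fully shut, then push the broad latch on its front (the side away from you) up against the caddy until it is fully home, and only after that push the narrow latch home the same way. Do not raise the lid any wider, and leave the soap, the nail brush and the tumbler beside it where they are.

Things in the scene. Friction and masses are not known exactly. Their poses are not given: they have to be found in the camera images.
- caddy: White plastic caddy, an open box 150 (x, front to back) x 260 (y) x 100 mm high, fixed to the slab. Origin: centre of its underside. Its own -x axis points out of the front, the side with the two latches, roughly away from the robot (its yaw is within 0.3 rad of a half turn); the lid's hinge is along its back (+x) top rim, on the robot's side, so the raised lid opens away from the robot.
- lid (a joint): Angle of the lid, rad: 0 = shut, level on the rim; grows as it opens, up to 1.35. It starts raised between 0.5 and 0.9. The stiff hinge lets it stay at any angle; about 1 to 4 N pressed down on its front half moves it. It is a flat white plate 158 x 268 x 8 mm with its hinge axis in the caddy's frame at x = +77 mm, z = 99 mm; shut, its top is 108 mm above the slab.
- lid_middle (a point): Middle of the lid's top face, 77 mm from the hinge axis; moves with the lid.
- lid_front_edge (a point): Middle of the free front edge of the lid's top face, 156 mm from the hinge axis; moves with the lid.
- broad_latch (a joint): Angle of the broad latch, rad: 0 = swung far out from the front, 1.2 = fully home (its stop), standing upright against the front with its hook over the shut lid's edge. It starts between 0.3 and 0.7. It stays where it is left; about 1 to 2 N on its free edge, towards the caddy, swings it. The latch is a white flap 70 mm wide, 64 mm from hinge to free edge, 5 mm thick, hinged along its lower edge (parallel to the caddy's y), leaning out from the caddy's front.
- broad_latch_edge (a point): Middle of the free (upper) edge of the broad latch, mid-thickness; moves with the latch.
- broad_latch_hinge (a point): Middle of the broad latch's hinge axis, 50 mm above the slab and 6 mm in front of the caddy's front wall; home, the free edge is 64 mm straight above it. The two latches sit side by side on the front, 110 to 150 mm apart between centres; which is left and which right varies.
- narrow_latch (a joint): Angle of the narrow latch, rad: same meaning, start and stiffness as the broad one; also 64 mm long and 5 mm thick, but 26 mm wide.
- narrow_latch_edge (a point): Middle of the free (upper) edge of the narrow latch, mid-thickness; moves with the latch.
- narrow_latch_hinge (a point): Middle of the narrow latch's hinge axis, 50 mm above the slab and 6 mm in front of the front wall; home, the free edge is 64 mm straight above it.
- soap: Bar of soap on a dish, loose, 60 x 90 x 26 mm high, lying on the slab 170 to 200 mm out from the caddy's middle, in front of the gap between the latches. Origin: centre of its underside.
- nail_brush: Nail brush with a red bow handle, loose, 110 x 44 x 55 mm high, beside the caddy. Origin: centre of its underside.
- tumbler: Steel tumbler, loose, 68 mm across, 90 mm high, on the other side of the caddy. Origin: centre of its underside.

How it is judged (in metres and radians):
On the way, in this order (a step that is already met when the one before it is completed fails the run):
1. the lid is pressed shut, both latches still open (value of joint lid below 0.04 rad and value of joint each of broad_latch, narrow_latch below 1 rad), for 0.2 s.
2. the broad latch is pushed home over the shut lid, the narrow one still open (value of joint lid below 0.04 rad and value of joint broad_latch above 1.12 rad and value of joint narrow_latch below 1 rad), for 0.2 s.
3. the narrow latch is pushed home (value of joint lid below 0.04 rad and value of joint each of broad_latch, narrow_latch above 1.12 rad), for 0.2 s.
At the end, for the whole second after the job is handed in: The lid is shut (angle below 0.04 rad) and both latches are home (above 1.12 of 1.2 rad), all at rest (all of step 3 and velocity of joint each of lid, broad_latch, narrow_latch below 0.05 rad/s); the robot touches nothing.
It fails at once if a latch is pushed home (past 1.0 rad) while the lid is not yet shut (above 0.08 rad) (value of joint lid above 0.08 rad and value of joint any of broad_latch, narrow_latch above 1 rad).
It fails at once if the narrow latch is pushed home (past 1.0 rad) before the broad one (value of joint narrow_latch above 1 rad and value of joint broad_latch below 1.05 rad).
It fails at once if the lid is raised wider (above 1.1 rad) (value of joint lid above 1.1 rad).
It fails at once if the soap, nail brush or tumbler is lifted, carried or pushed more than 25 mm (distance of any of soap, nail_brush, tumbler from where it was at the start of the episode above 0.025 m).
It also fails if it takes over 48 s, if anything falls off the work surface, if the arm or the gripper's body presses on something with over 40 N, if the wrist force passes 120 N, or if a joint passes its speed limit or range.

## Working session

There is one attempt and no reset: what is moved stays moved. The work goes in short steps, Python scripts to look and compute and a tool call to move; the robot and the scene stay as the last step left them, time stands still between calls to the robot, and variables do not carry over. Pictures are saved under pics/ and viewed, at most 10 in all, crops included, and the job is handed in when it is done.

Besides the shell and the picture viewer there is one more tool, called after "Emit:" as name(argument=value, ...), one argument or row to a line, values as JSON. drive_tool: Moves the arm, as the interface text tells. Its arguments: {"type":"object","properties":{"rows":{"type":"array"},"claw":{"type":"number"},"grip_force":{"type":"number"}},"required":["rows"]}

```bash
mkdir -p pics; python3 - <<'E'
from cell import bot, imaging
import cv2
for n in ("side","top"):
    im=imaging.grab_frame(n); cv2.imwrite(f"pics/{n}0.png",im[:,:,::-1]); print(n,imaging.camera_model(n))
s=bot.get_state(); print(s)
E
```

```text
side {'vfov': 47.411669931542676, 'cx': 256.2811444926622, 'cy': 192.32010377473225, 'eye': array([449.89424259, 665.08980035, 597.3197038 ]), 'attitude': array([-0.23323515,  2.74357639, -1.32009208])}
top {'vfov': 51.23631179127632, 'cx': 251.3325299457224, 'cy': 191.21307171188536, 'eye': array([437.58466523,  37.27105077, 895.5606134 ]), 'attitude': array([-2.11822374,  2.15280315, -0.15665053])}
{'clock': 0.1, 'qpos': array([-1.21382701,  0.38376724,  0.04385308,  1.59942021, -0.01788853,
        1.16120578, -0.04988013]), 'dq': array([ 0.00046442, -0.00134783,  0.00075888, -0.00389194, -0.00049495,
        0.00377208,  0.00109804]), 'joint_torque': array([ 2.85526236e-03, -4.34726572e+01,  1.02955319e+00, -2.50453752e+01,
        1.09164536e-02,  5.55199498e-03, -1.79598629e-06]), 'eef_pos': array([285.15252593, 583.1583527 , 230.00248144]), 'orientation': array([-0.70798277, -3.06036341,  0.00372886]), 'ft_force': array([ 0.61861363, -0.20569971,  0.29769821]), 'wrist_torque': array([0.02868295, 0.00934283, 0.01621301]), 'finger_force': 0.0, 'opening': 85.27754920022888}
```

View pics/side0.png

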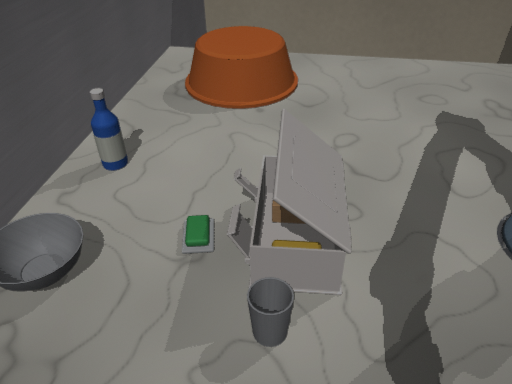

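View pics/top0.png

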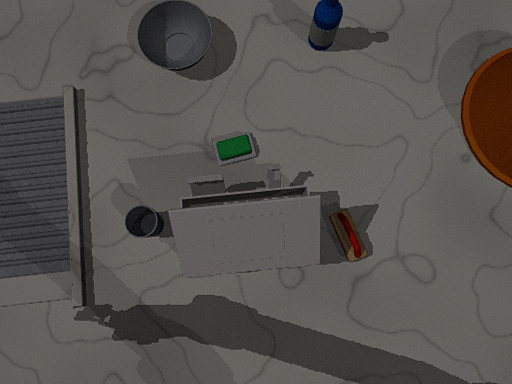

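The side view shows the lid raised (free edge about (280,115) to (345,240)). The broad latch is near (240,232) and the narrow one near (247,185), with green soap at (197,232). In the top view the broad latch is at (208,186), the narrow one at (274,178), the tumbler at (144,222) and the brush at (348,235). I'll enlarge both.

```bash
python3 - <<'E'
import cv2,numpy as np
t=cv2.imread("pics/top0.png")[120:285,120:380]; s=cv2.imread("pics/side0.png")[100:300,170:360]
f=lambda a,k:cv2.convertScaleAbs(cv2.resize(a,None,fx=k,fy=k,interpolation=cv2.INTER_CUBIC),alpha=1.5)
cv2.imwrite("pics/tz.png",f(t,3)); cv2.imwrite("pics/sz.png",f(s,3))
E
```

```text
(no output)
```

View pics/tz.png

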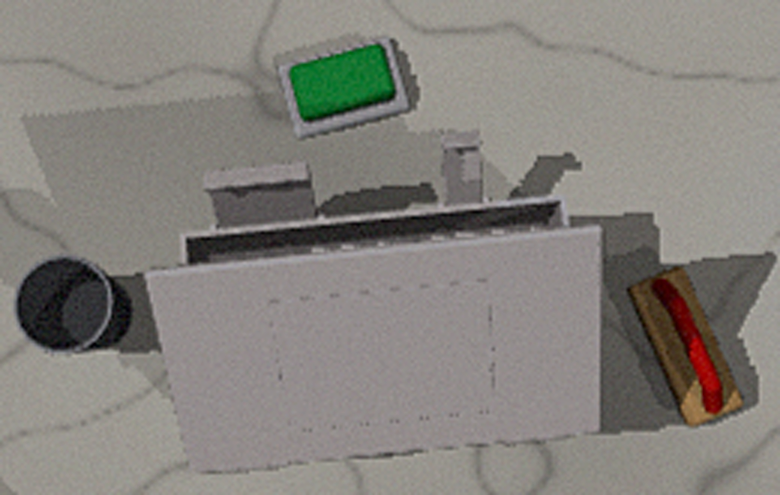

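View pics/sz.png

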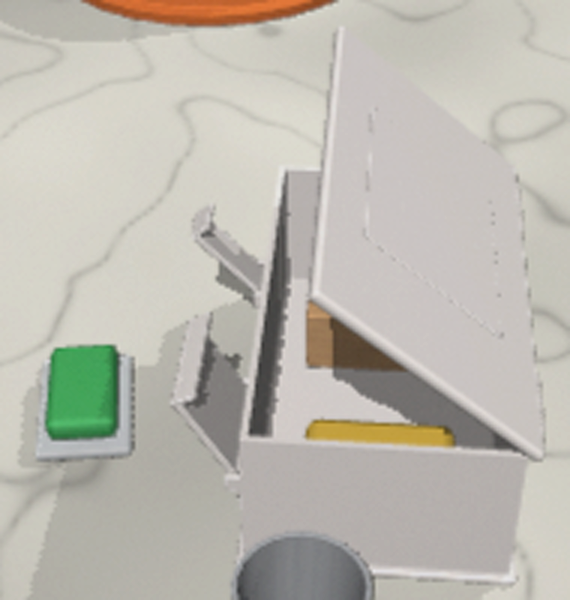

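```bash
cat > h.py <<'E'
import numpy as np
from cell import bot, imaging
from scipy.spatial.transform import Rotation as R
def ray(n,u,v):
    c=imaging.camera_model(n); f=192/np.tan(np.radians(c["vfov"]/2))
    d=np.array([(u-c["cx"])/f,(v-c["cy"])/f,1.])
    return c["eye"],R.from_rotvec(c["attitude"]).as_matrix()@(d/np.linalg.norm(d))
def plane(n,u,v,z):
    e,d=ray(n,u,v); return e+d*(z-e[2])/d[2]
def two(a,b):
    (e1,d1),(e2,d2)=ray("top",*a),ray("side",*b)
    t=np.linalg.lstsq(np.c_[d1,-d2],e2-e1,rcond=None)[0]
    p,q=e1+t[0]*d1,e2+t[1]*d2
    return (p+q)/2,np.linalg.norm(p-q)
T=lambda x,y:(120+x/3-.33,120+y/3-.33)
S=lambda x,y:(170+x/3-.33,100+y/3-.33)
E
python3 - <<'E'
from h import *
np.set_printoptions(precision=1,suppress=True)
print("rim front L,R",plane("top",*T(185,237),100),plane("top",*T(562,200),100))
print("side rim front L,R",plane("side",*S(246,440),100),plane("side",*S(285,170),100))
print("hinge L,R",plane("top",*T(192,471),100),plane("top",*T(600,431),100), plane("side",*S(542,458),100))
print("lidfront L,R",two(T(150,272),S(315,295)),two(T(601,227),S(340,30)))
print("broad edge L,R",two(T(207,175),S(175,403)),two(T(308,166),S(208,313)))
print("broad hinge", plane("side",*S(238,475),50))
print("narrow edge L,R",two(T(444,138),S(197,228)),two(T(480,136),S(207,208)))
print("soap",plane("top",*T(345,85),26),"tumb",plane("top",*T(65,303),90),"brush",plane("top",*T(688,345),40))
E
```

```text
rim front L,R [550.2 185.  100. ] [571. -68. 100.]
side rim front L,R [548.8 187.6 100. ] [569.3 -66.8 100. ]
hinge L,R [396.6 178.6 100. ] [418.2 -87.1 100. ] [395.3 175.5 100. ]
lidfront L,R (array([514.6, 186.1, 202.1]), np.float64(1.887798829946207)) (array([536.4, -76.4, 203.3]), np.float64(1.8093294562373383))
broad edge L,R (array([591.3, 170. , 103.6]), np.float64(0.4980622066737908)) (array([590.9, 101.1, 111. ]), np.float64(7.973581236433894))
broad hinge [558.1 167.3  50. ]
narrow edge L,R (array([614. ,  10.2, 102.1]), np.float64(0.8797440689775289)) (array([613.9, -14.3, 100.8]), np.float64(3.3959116601192814))
soap [673.1  80.6  26. ] tumb [508.1 267.3  90. ] brush [ 475.6 -161.1   40. ]
```

Emit:
drive_tool(
  rows=[
    {"dx": 0, "dy": 0, "dz": -0.01, "yaw": -0.134},
    {"dx": 0, "dy": 0, "dz": -0.01, "yaw": -0.134},
    {"dx": 0, "dy": 0, "dz": 0, "yaw": -0.134},
    {"dx": 0, "dy": 0, "dz": 0, "yaw": -0.132},
    {"dx": 0, "dy": 0, "dz": 0, "yaw": 0},
  ],
  claw=0,
)

```text
clock: 0.6
eef_pos: [285.4, 583.5, 250.6]
orientation: [0.124, -3.138, 0.002]
ft_force: [-0.4, -0.1, 0.3]
opening: 12.3
finger_force: 0.0
```

Emit:
drive_tool(
  rows=[
    {"dx": -0.012, "dy": -0.036, "dz": 0, "yaw": 0},
    {"dx": -0.012, "dy": -0.036, "dz": 0, "yaw": 0},
    {"dx": -0.012, "dy": -0.036, "dz": 0, "yaw": 0},
    {"dx": -0.012, "dy": -0.036, "dz": 0, "yaw": 0},
    {"dx": -0.012, "dy": -0.036, "dz": 0, "yaw": 0},
  ],
)

```text
clock: 1.1
eef_pos: [359.8, 407.5, 250.8]
orientation: [0.119, -3.139, 0.001]
ft_force: [0.2, 0.0, 0.5]
opening: 0.6
finger_force: 0.0
```

Emit:
drive_tool(
  rows=[
    {"dx": -0.012, "dy": -0.036, "dz": 0, "yaw": 0},
    {"dx": -0.012, "dy": -0.036, "dz": 0, "yaw": 0},
    {"dx": -0.012, "dy": -0.036, "dz": 0, "yaw": 0},
    {"dx": -0.012, "dy": -0.036, "dz": 0, "yaw": 0},
    {"dx": -0.012, "dy": -0.036, "dz": 0, "yaw": 0},
  ],
)

```text
clock: 1.6
eef_pos: [433.8, 232.9, 251.0]
orientation: [0.119, -3.139, -0.0]
ft_force: [0.2, 0.4, -0.1]
opening: -0.1
finger_force: 0.0
```

Emit:
drive_tool(
  rows=[
    {"dx": -0.012, "dy": -0.036, "dz": 0, "yaw": 0},
    {"dx": -0.012, "dy": -0.036, "dz": 0, "yaw": 0},
    {"dx": -0.012, "dy": -0.036, "dz": 0, "yaw": 0},
    {"dx": -0.012, "dy": -0.036, "dz": 0, "yaw": 0},
    {"dx": -0.012, "dy": -0.036, "dz": 0, "yaw": 0},
  ],
)

```text
clock: 2.1
eef_pos: [507.8, 58.4, 251.1]
orientation: [0.119, -3.139, -0.0]
ft_force: [1.3, 1.1, -0.6]
opening: 0.2
finger_force: 0.0
```

Emit:
drive_tool(
  rows=[
    {"dx": -0.01, "dy": 0, "dz": 0.01, "yaw": 0},
    {"dx": 0, "dy": 0, "dz": 0.015, "yaw": 0},
    {"dx": 0, "dy": 0, "dz": 0.015, "yaw": 0},
    {"dx": 0, "dy": 0, "dz": 0.01, "yaw": 0},
    {"dx": 0, "dy": 0, "dz": 0.01, "yaw": 0},
  ],
)

```text
clock: 2.6
eef_pos: [517.8, 60.8, 191.0]
orientation: [-0.122, 3.139, 0.0]
ft_force: [-0.2, 0.1, 1.2]
opening: -0.1
finger_force: 0.7
```

Emit:
drive_tool(
  rows=[
    {"dx": 0, "dy": 0, "dz": 0.01, "yaw": 0},
    {"dx": 0, "dy": 0, "dz": 0.01, "yaw": 0},
    {"dx": 0, "dy": 0, "dz": 0.01, "yaw": 0},
    {"dx": 0, "dy": 0, "dz": 0.01, "yaw": 0},
    {"dx": 0, "dy": 0, "dz": 0.01, "yaw": 0},
  ],
)

```text
clock: 3.1
eef_pos: [518.0, 60.8, 140.6]
orientation: [-0.124, 3.138, 0.0]
ft_force: [0.2, -0.4, 2.3]
opening: -0.3
finger_force: 0.8
```

Emit:
drive_tool(
  rows=[
    {"dx": 0, "dy": 0, "dz": 0.01, "yaw": 0},
    {"dx": 0, "dy": 0, "dz": 0.008, "yaw": 0},
    {"dx": 0, "dy": 0, "dz": 0.006, "yaw": 0},
    {"dx": 0, "dy": 0, "dz": 0.005, "yaw": 0},
    {"dx": 0, "dy": 0, "dz": 0.003, "yaw": 0},
  ],
)

```text
clock: 3.6
eef_pos: [517.7, 60.6, 108.8]
orientation: [0.124, -3.139, 0.0]
ft_force: [1.5, 0.5, 2.5]
opening: -0.0
finger_force: 0.7
```

Emit:
drive_tool(
  rows=[
    {"dx": 0, "dy": 0, "dz": 0.001, "yaw": 0},
    {"dx": 0, "dy": 0, "dz": 0.001, "yaw": 0},
    {"dx": 0, "dy": 0, "dz": 0.001, "yaw": 0},
    {"dx": 0, "dy": 0, "dz": 0, "yaw": 0},
    {"dx": 0, "dy": 0, "dz": 0, "yaw": 0},
  ],
)

```text
clock: 4.1
eef_pos: [517.6, 60.7, 108.1]
orientation: [0.124, -3.138, -0.001]
ft_force: [-4.0, -0.7, 11.0]
opening: -0.4
finger_force: 5.6
```

Emit:
drive_tool(
  rows=[
    {"dx": 0, "dy": 0, "dz": -0.01, "yaw": 0},
    {"dx": 0, "dy": 0, "dz": -0.02, "yaw": 0},
    {"dx": 0, "dy": 0, "dz": -0.03, "yaw": 0},
    {"dx": 0.03, "dy": 0, "dz": -0.03, "yaw": 0},
    {"dx": 0.03, "dy": 0, "dz": -0.02, "yaw": 0},
  ],
)

```text
clock: 4.6
eef_pos: [458.1, 55.8, 218.3]
orientation: [-0.124, 3.137, -0.0]
ft_force: [0.9, 0.0, -0.2]
opening: -0.1
finger_force: 0.0
```

```bash
python3 - <<'E'
from h import *
import cv2
f=lambda a,k:cv2.convertScaleAbs(cv2.resize(a,None,fx=k,fy=k,interpolation=cv2.INTER_CUBIC),alpha=1.5)
t=imaging.grab_frame("top")[120:285,120:380,::-1]; s=imaging.grab_frame("side")[100:300,170:360,::-1]
a=f(t,1.5);b=f(s,2); c=np.zeros((400,a.shape[1]+b.shape[1],3),np.uint8); c[:a.shape[0],:a.shape[1]]=a; c[:b.shape[0],a.shape[1]:]=b
cv2.imwrite("pics/c1.png",c); print(bot.get_state()["eef_pos"])
E
```

```text
[456.19581505  55.79862819 218.66897881]
```

View pics/c1.png

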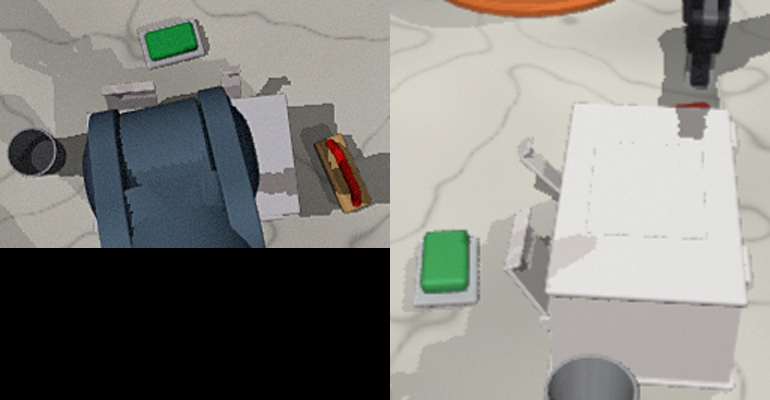

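The lid lies flat and shut. Both latches are still open, with the broad one at (525,260) and the narrow one at (535,160) in the side crop, and the other objects haven't moved. Next I'll go in front of the broad latch.

Emit:
drive_tool(
  rows=[
    {"dx": -0.035, "dy": 0.014, "dz": 0, "yaw": 0},
    {"dx": -0.035, "dy": 0.014, "dz": 0, "yaw": 0},
    {"dx": -0.035, "dy": 0.014, "dz": 0, "yaw": 0},
    {"dx": -0.035, "dy": 0.014, "dz": 0, "yaw": 0},
    {"dx": -0.035, "dy": 0.014, "dz": 0, "yaw": 0},
  ],
)

```text
clock: 5.2
eef_pos: [627.7, 140.3, 214.8]
orientation: [0.125, -3.137, 0.001]
ft_force: [0.3, -0.7, 0.8]
opening: 0.3
finger_force: 0.0
```

Emit:
drive_tool(
  rows=[
    {"dx": 0, "dy": 0, "dz": 0.03, "yaw": 0},
    {"dx": 0, "dy": 0, "dz": 0.03, "yaw": 0},
    {"dx": 0, "dy": 0, "dz": 0.03, "yaw": 0},
    {"dx": 0, "dy": 0, "dz": 0.02, "yaw": 0},
    {"dx": 0, "dy": 0, "dz": 0.013, "yaw": 0},
  ],
)

```text
clock: 5.7
eef_pos: [624.9, 139.1, 89.7]
orientation: [0.125, -3.134, 0.003]
ft_force: [-0.2, 1.1, -0.2]
opening: 0.4
finger_force: 0.0
```

Emit:
drive_tool(
  rows=[
    {"dx": 0.008, "dy": 0, "dz": 0, "yaw": 0},
    {"dx": 0.008, "dy": 0, "dz": 0, "yaw": 0},
    {"dx": 0.008, "dy": 0, "dz": 0, "yaw": 0},
    {"dx": 0.008, "dy": 0, "dz": 0, "yaw": 0},
    {"dx": 0.008, "dy": 0, "dz": 0, "yaw": 0},
  ],
)

```text
clock: 6.2
eef_pos: [587.6, 136.7, 95.1]
orientation: [-0.124, 3.135, 0.002]
ft_force: [0.7, 0.7, 1.2]
opening: 0.3
finger_force: 0.6
```

Emit:
drive_tool(
  rows=[
    {"dx": 0.002, "dy": 0, "dz": 0, "yaw": 0},
    {"dx": 0.002, "dy": 0, "dz": 0, "yaw": 0},
    {"dx": 0.002, "dy": 0, "dz": 0, "yaw": 0},
    {"dx": 0.001, "dy": 0, "dz": 0, "yaw": 0},
    {"dx": 0.001, "dy": 0, "dz": 0, "yaw": 0},
  ],
)

```text
clock: 6.7
eef_pos: [578.9, 135.8, 93.1]
orientation: [0.125, -3.139, 0.0]
ft_force: [1.2, -0.1, -0.7]
opening: 0.3
finger_force: 0.5
```

Emit:
drive_tool(
  rows=[
    {"dx": 0.001, "dy": 0, "dz": 0, "yaw": 0},
    {"dx": 0.001, "dy": 0, "dz": 0, "yaw": 0},
    {"dx": 0.001, "dy": 0, "dz": 0, "yaw": 0},
    {"dx": 0.001, "dy": 0, "dz": 0, "yaw": 0},
    {"dx": 0.001, "dy": 0, "dz": 0, "yaw": 0},
  ],
)

```text
clock: 7.2
eef_pos: [576.8, 135.6, 93.4]
orientation: [-0.124, 3.132, 0.001]
ft_force: [7.3, 1.4, -6.8]
opening: -0.5
finger_force: 4.2
```

Emit:
drive_tool(
  rows=[
    {"dx": 0.001, "dy": 0, "dz": 0, "yaw": 0},
    {"dx": 0.001, "dy": 0, "dz": 0, "yaw": 0},
    {"dx": 0, "dy": 0, "dz": 0, "yaw": 0},
    {"dx": 0, "dy": 0, "dz": 0, "yaw": 0},
    {"dx": 0, "dy": 0, "dz": 0, "yaw": 0},
  ],
)

```text
clock: 7.7
eef_pos: [576.7, 135.6, 93.8]
orientation: [-0.124, 3.128, 0.001]
ft_force: [10.3, 0.9, -7.2]
opening: 0.2
finger_force: 5.1
```

Emit:
drive_tool(
  rows=[
    {"dx": -0.01, "dy": 0, "dz": 0, "yaw": 0},
    {"dx": -0.02, "dy": 0, "dz": 0, "yaw": 0},
    {"dx": -0.02, "dy": 0, "dz": 0, "yaw": 0},
    {"dx": 0, "dy": 0, "dz": -0.02, "yaw": 0},
    {"dx": 0, "dy": 0, "dz": -0.03, "yaw": 0},
  ],
)

```text
clock: 8.2
eef_pos: [618.8, 138.4, 140.4]
orientation: [0.124, -3.13, 0.004]
ft_force: [0.9, 0.7, -0.5]
opening: -0.1
finger_force: 0.0
```

```bash
python3 - <<'E'
from h import *
import cv2
f=lambda a,k:cv2.convertScaleAbs(cv2.resize(a,None,fx=k,fy=k,interpolation=cv2.INTER_CUBIC),alpha=1.5)
s=imaging.grab_frame("side")[100:300,170:360,::-1]
cv2.imwrite("pics/c2.png",f(s,3)); print(bot.get_state()["eef_pos"])
E
```

```text
[623.42328615 139.32774974 147.79800922]
```

View pics/c2.png

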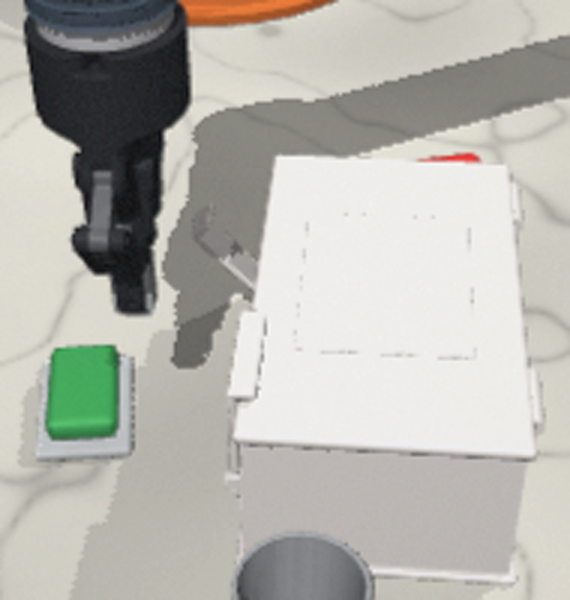

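The broad latch stands upright with its hook over the lid edge, at (245,355) in the crop. The narrow one is still open at (225,250). On to the narrow latch.

Emit:
drive_tool(
  rows=[
    {"dx": -0.005, "dy": -0.028, "dz": 0, "yaw": 0},
    {"dx": -0.005, "dy": -0.028, "dz": 0, "yaw": 0},
    {"dx": -0.005, "dy": -0.028, "dz": 0, "yaw": 0},
    {"dx": 0, "dy": -0.028, "dz": 0, "yaw": 0},
    {"dx": 0, "dy": -0.028, "dz": 0, "yaw": 0},
  ],
)

```text
clock: 8.75
eef_pos: [646.7, -0.2, 142.5]
orientation: [0.125, -3.136, -0.001]
ft_force: [0.9, -0.7, -0.5]
opening: 0.1
finger_force: 0.0
```

Emit:
drive_tool(
  rows=[
    {"dx": 0, "dy": 0, "dz": 0.02, "yaw": 0},
    {"dx": 0, "dy": 0, "dz": 0.02, "yaw": 0},
    {"dx": 0, "dy": 0, "dz": 0.013, "yaw": 0},
    {"dx": 0, "dy": 0, "dz": 0, "yaw": 0},
    {"dx": 0, "dy": 0, "dz": 0, "yaw": 0},
  ],
)

```text
clock: 9.25
eef_pos: [647.5, 1.2, 90.0]
orientation: [0.126, -3.138, -0.0]
ft_force: [-0.4, -0.8, 0.6]
opening: -0.0
finger_force: 0.0
```

```bash
python3 - <<'E'
from h import *
n=np.array([.9967,.081,0]);t=np.array([-.081,.9967,0]);F=np.array([560,59,0])
p=bot.get_state()["eef_pos"]; print(p,n@(p-F),t@(p-F))
for z in (113,117): q=plane("side",*S(230,396),z); print(n@(q-F),t@(q-F))
E
```

```text
[647.47697814   1.22747748  90.02140549] 82.50872978781206 -64.66750842520608
9.510768075846034 110.08539906353566
8.931316923210323 114.23904276086337
```

Broad latch's outer face is about 9 mm out from the wall (8.5 expected when home). Now I'll push the narrow latch.

Emit:
drive_tool(
  rows=[
    {"dx": 0.01, "dy": 0, "dz": 0, "yaw": 0},
    {"dx": 0.01, "dy": 0, "dz": 0, "yaw": 0},
    {"dx": 0.01, "dy": 0, "dz": 0, "yaw": 0},
    {"dx": 0.01, "dy": 0, "dz": 0, "yaw": 0},
    {"dx": 0.01, "dy": 0, "dz": 0, "yaw": 0},
  ],
)

```text
clock: 9.75
eef_pos: [596.9, -3.3, 90.7]
orientation: [0.124, -3.139, -0.0]
ft_force: [1.0, 0.9, 1.1]
opening: 0.1
finger_force: 0.6
```

Emit:
drive_tool(
  rows=[
    {"dx": 0.002, "dy": 0, "dz": 0, "yaw": 0},
    {"dx": 0.002, "dy": 0, "dz": 0, "yaw": 0},
    {"dx": 0.002, "dy": 0, "dz": 0, "yaw": 0},
    {"dx": 0.001, "dy": 0, "dz": 0, "yaw": 0},
    {"dx": 0.001, "dy": 0, "dz": 0, "yaw": 0},
  ],
)

```text
clock: 10.25
eef_pos: [590.1, -3.9, 90.1]
orientation: [0.124, -3.139, 0.0]
ft_force: [0.4, -0.2, 1.0]
opening: 0.2
finger_force: 0.5
```

Emit:
drive_tool(
  rows=[
    {"dx": 0.001, "dy": 0, "dz": 0, "yaw": 0},
    {"dx": 0.001, "dy": 0, "dz": 0, "yaw": 0},
    {"dx": 0.001, "dy": 0, "dz": 0, "yaw": 0},
    {"dx": 0.001, "dy": 0, "dz": 0, "yaw": 0},
    {"dx": 0.001, "dy": 0, "dz": 0, "yaw": 0},
  ],
)

```text
clock: 10.75
eef_pos: [588.5, -3.9, 90.6]
orientation: [-0.125, 3.131, -0.001]
ft_force: [8.6, 0.3, -7.4]
opening: -0.0
finger_force: 4.5
```

Emit:
drive_tool(
  rows=[
    {"dx": 0.001, "dy": 0, "dz": 0, "yaw": 0},
    {"dx": 0.001, "dy": 0, "dz": 0, "yaw": 0},
    {"dx": 0, "dy": 0, "dz": 0, "yaw": 0},
    {"dx": 0, "dy": 0, "dz": 0, "yaw": 0},
    {"dx": 0, "dy": 0, "dz": 0, "yaw": 0},
  ],
)

```text
clock: 11.25
eef_pos: [588.3, -3.8, 91.0]
orientation: [-0.125, 3.127, -0.001]
ft_force: [11.9, -0.2, -7.5]
opening: 0.1
finger_force: 5.3
```

Emit:
drive_tool(
  rows=[
    {"dx": -0.01, "dy": 0, "dz": 0, "yaw": 0},
    {"dx": -0.02, "dy": 0, "dz": 0, "yaw": 0},
    {"dx": -0.02, "dy": 0, "dz": 0, "yaw": 0},
    {"dx": 0, "dy": 0, "dz": -0.02, "yaw": 0},
    {"dx": 0, "dy": 0, "dz": -0.03, "yaw": 0},
  ],
)

```text
clock: 11.75
eef_pos: [629.7, -0.0, 137.4]
orientation: [0.125, -3.129, 0.001]
ft_force: [-0.2, 0.1, 0.8]
opening: -0.0
finger_force: 0.0
```

Emit:
drive_tool(
  rows=[
    {"dx": 0, "dy": 0, "dz": -0.03, "yaw": 0},
    {"dx": 0, "dy": 0, "dz": -0.02, "yaw": 0},
    {"dx": 0, "dy": 0, "dz": 0, "yaw": 0},
    {"dx": 0, "dy": 0, "dz": 0, "yaw": 0},
    {"dx": 0, "dy": 0, "dz": 0, "yaw": 0},
  ],
)

```text
clock: 12.25
eef_pos: [631.1, -0.2, 188.2]
orientation: [0.125, -3.135, -0.0]
ft_force: [0.5, -0.0, 0.0]
opening: 0.3
finger_force: 0.0
```

```bash
python3 - <<'E'
from h import *
import cv2
f=lambda a,k:cv2.convertScaleAbs(cv2.resize(a,None,fx=k,fy=k,interpolation=cv2.INTER_CUBIC),alpha=1.5)
s=imaging.grab_frame("side")[100:300,170:360,::-1]
cv2.imwrite("pics/c3.png",f(s,3)); print(bot.get_state()["eef_pos"])
E
```

```text
[ 6.31112191e+02 -2.69635832e-01  1.88101127e+02]
```

View pics/c3.png

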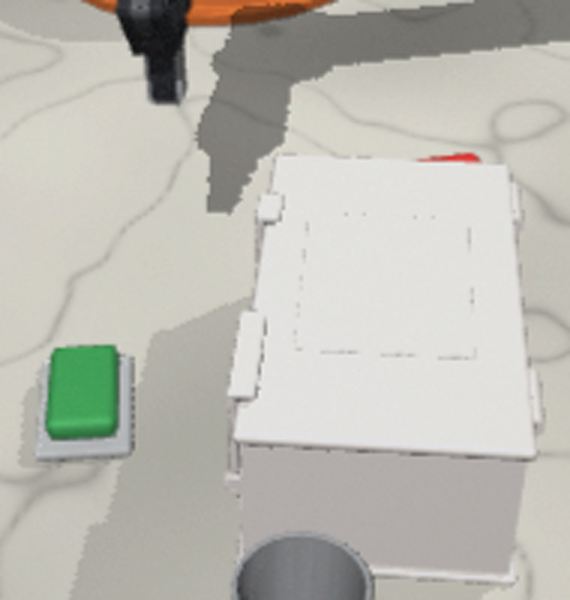

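Both latches are home over the shut lid, the broad one at (245,355) and the narrow one at (270,207). The soap hasn't moved and the robot is clear.

```bash
python3 -c "
from cell import bot
print(bot.finish_job())"
```

```text
the job is handed in; nothing more can be done
None
```

I pressed the lid shut, then pushed the broad latch home and after it the narrow one; the job is handed in at about 12 s, with no score returned. The last picture shows both latches over the shut lid, the soap where it was and the arm clear; the brush and tumbler are only partly in view there, and the arm never went near them.

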